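# Load the tool dryer and set its click timer by feel

### The arm

A 6-joint arm with a two-finger parallel gripper is mounted at the origin on the work surface. World frame = base frame: x ahead of the robot, y to its left, z up, the work surface at z = 0. Lengths are in m, angles in rad, forces in N, time in s.
With the tool pointing down it reaches from about 0.35 to 0.85 m from the base axis. Payload 8.1 kg.
Tool frame: the origin (TCP) lies at the centre of the arm's flange, where the gripper is bolted on; the fingertips stand 186 mm ahead of it and the grasp point (between the pads) lies 167 mm ahead of it; z points along the fingers, y is the line along which they close (so a half turn about z gives the same grasp; the last joint's range is limited). The gripper opens to 93 mm and grips with 3 to 60 N. Pads are 15 mm wide; open, the fingers measure 128 mm over their backs; the gripper's body (75 mm by 188 mm) begins 65 mm behind the grasp point.
Start: joints at [1.222, 0.13, 1.488, -0, 1.523, -0.085], TCP at [0.156, 0.579, 0.405] pointing down, gripper open.
Joint ranges: [-2.96, 2.96], [-0.89, 2.26], [0.02, 2.5], [-1.34, 4.48], [0, 2.73], [-2.66, 2.66]. Speed limits (rad/s): [2.39, 2.39, 2.79, 3.14, 3.14, 3.14].

### API

Orientations are given as a rotation vector (axis times angle).
In Python, from plant import read_state, read_camera, camera_params, robot gives the robot as it stands.
- The arm moves only by the tool carry_out, never from a script. Its argument "targets" is a list of rows, each an object of numbers: "hand": the opening in per cent of the stroke, from 0 (shut) to 100 (fully open); "x", "y", "z": the shift along the tool's x, y, z in m; "ax", "ay", "az": the turn, a rotation vector about the tool's x, y, z in rad. In form: [{"hand": .., "x": .., "y": .., "z": .., "ax": .., "ay": .., "az": ..}, ...]. A call has 1 to 8 rows; each row is the pose to reach, as a shift and turn from the pose commanded when the call began, along the tool's axes at that moment; what a row does not reach only later rows make up. A row lasts 1/8 s, in which the tool goes at most 62.5 mm and 10.7 degrees, less where a joint would pass 70% of its speed; a pose out of reach is approached as far as the arm can. A call with a gripper value outside its range is refused whole. The fingers move at their own pace and stop on an object; "newtons" is the grip in N (left out, the last holds). Time passes only in rows, so rows that repeat a pose let the fingers close. It gives the time, the measured TCP pose, the force, the opening and the grip force at its end, in the units of the state.
- read_state(): the state, without advancing time (a new reading comes with each control period).
- read_camera(name): name is "side" or "top"; returns (picture, depth): 384x512x3 uint8, blue, green, red; 384x512 float32, m along the optical axis (not along the pixel's ray), 0 where there is no reading.
- camera_params(name): a dict with "fx", "fy", "cx", "cy" (pixels), "position" and "rotation" of the camera in the world. Camera axes: x right, y up, looking along -z (the intrinsics and any distortion apply to the point x, -y, -z); pixel columns grow to the right and rows downward; lengths in m; the calibration is good to about 2 mm. A picture is of the moment at which its call begins. camera_params takes no time and is no camera call.
- robot.close_job(): hands the job in; it is judged then, once.
The state is a dict: "t": time; "q": joint angles; "dq": joint speeds; "joint_torque": joint torques, N m; "tool_pos": TCP position; "orientation": TCP orientation; "force": force on the tool from outside, world axes, zero at the start; "wrist_torque": the same for the moment, N m; "opening": finger opening in m; "gripper_force": force on a finger pad.
Only numpy, scipy, OpenCV 4.12 (cv2) and the standard library are available. Lean on these libraries where they do the work, as an engineer would, in place of code of your own. Each camera call takes 0.05 s, during which the arm holds its last target. There are 200 camera calls.

### The job

The sculpture class is over: load the tool dryer by laying both wire-loop tools in the long drying tray and the oval wooden rib in the square tray, each flat on the tray's floor. Only then set the dryer's unmarked timer: turn its knob back (anticlockwise) to its stop, then clockwise exactly four clicks, and let go. Leave the two lumps of clay where they stand.

Things in the scene. Friction and masses are not known exactly. Their poses are not given: they have to be found in the camera images.
- timer (a joint): turn of the timer knob, rad: 0 at its anticlockwise end stop, growing clockwise as seen looking at the sloping panel; it clicks into a rest every 20 degrees (0.349 rad; the stop itself is the first rest, four clicks on is 1.396 rad; it runs on to eight clicks). It starts one, two or three clicks from the stop. Between rests it needs up to about 0.13 N m, then jumps into the next rest; left alone it centres itself in the nearest rest. The stop gives 0.02 rad
- timer_grip (a point): grip point of the timer knob, on its axis: a black bar 64 long (x, with a white line at its -x end) x 16 thick (y) x 34 high on a disc of 60 diameter; the point lies 15 below the bar's top and 31 out from the panel. z is the knob's axis, pointing out of the panel, 35 degrees from vertical, leaning towards the robot; x and y turn with the knob. Gripping the bar across its 16, along the axis, needs a tool tilted 35 degrees; the bar is the same turned half round
- timer_box: the dryer's fixed grey control box, a wedge 150 deep (x) x 170 wide (y), 40 high in front and 145 at the back; its sloping panel faces the robot (-x) and carries the knob at its middle; origin = centre of its underside
- long_tray_in (a point): long steel drying tray, fixed: 240 (x) x 140 (y) outside, 230 x 130 inside, walls 5 thick; point = centre of its inner floor, 15 above the table; rim 30 above that floor; x along its length, z up
- square_tray_in (a point): square steel drying tray, fixed: 150 x 150 outside, 140 x 140 inside, walls 5 thick; point = centre of its inner floor, 15 above the table; rim 30 above that floor; z up
- loop_a_mid (a point): wooden double-ended wire-loop modelling tool lying flat: square handle 100 long (x) x 20 x 20, a thin steel wire loop 28 wide and 30 long at each end, 160 long in all, 60 g or so; point = centre of the handle, 10 above its underside; x along the handle, z up
- loop_b_mid (a point): the same kind of tool as loop_a: wooden double-ended wire-loop modelling tool lying flat: square handle 100 long (x) x 20 x 20, a thin steel wire loop 28 wide and 30 long at each end, 160 long in all, 60 g or so; point = centre of the handle, 10 above its underside; x along the handle, z up
- rib_mid (a point): oval flat wooden rib, 110 long (x) x 44 wide (y) x 14 thick with round ends, lying flat, 60 g or so; point = its centre, 7 above its underside; z up
- lump_a_mid (a point): leftover lump of clay, 44 across and 40 tall, loose, standing among the tools, a bystander: leave it where it is; point = its centre
- lump_b_mid (a point): leftover lump of clay, 44 across and 36 tall, loose, standing among the tools, a bystander: leave it where it is; point = its centre
Mind the look-alikes: they are no part of the job. Leave any green or purple look-alike of the part that bears loop_a_mid alone.

How it is judged:
By the outcome, as a careful person would: the job done as asked, in the order asked, and still so for the second after the job is handed in, with the robot touching nothing.
It also fails if it takes over 72 s, if anything falls off the work surface, if the arm or the gripper's body presses on something with over 40 N, if the wrist force passes 120 N, or if a joint passes its speed limit or range.

## Working session

There is one attempt and no reset: what is moved stays moved. The work goes in short steps, Python scripts to look and compute and a tool call to move; the robot and the scene stay as the last step left them, time stands still between calls to the robot, and variables do not carry over. Pictures are saved under pics/ and viewed, at most 10 in all, crops included, and the job is handed in when it is done.

Besides the shell and the picture viewer there is one more tool, called after "Call:" by a JSON object that holds its "method" and its "body", one argument or row to a line. carry_out: Moves the arm, as the interface text tells. Its arguments: {"type":"object","properties":{"targets":{"type":"array","items":{"type":"object","properties":{"hand":{"type":"number"},"x":{"type":"number"},"y":{"type":"number"},"z":{"type":"number"},"ax":{"type":"number"},"ay":{"type":"number"},"az":{"type":"number"}}}},"newtons":{"type":"number"}},"required":["targets"]}

```bash
mkdir -p pics; ls
cat > h.py <<'E'
import numpy as np,cv2
from plant import read_state,read_camera,camera_params,robot
from scipy.spatial.transform import Rotation as R
def look(n):
    im,d=read_camera(n); np.savez('/tmp/%s.npz'%n,im=im,d=d); return im,d
def load(n):
    z=np.load('/tmp/%s.npz'%n); return z['im'],z['d']
def P(n,d):
    p=camera_params(n); v,u=np.mgrid[0:384,0:512]
    c=np.stack([(u-p['cx'])/p['fx']*d,-(v-p['cy'])/p['fy']*d,-d],-1)
    M=np.array(p['rotation']); M=M if M.shape==(3,3) else R.from_rotvec(M.ravel()).as_matrix()
    return c@M.T+np.array(p['position'])
E
python3 - <<'E'
from h import *
for n in('top','side'):
    im,d=look(n); print(camera_params(n)); cv2.imwrite('pics/%s0.png'%n,cv2.resize(im,(800,600)))
s=read_state(); print(s)
E
```

```text
pics
{'fx': 366.567001693275, 'fy': 366.567001693275, 'cx': 257.43060410207147, 'cy': 190.04531745193614, 'position': array([0.23197926, 0.03325362, 1.17740696]), 'rotation': array([ 0.17174478, -0.17671155, -1.61749152])}
{'fx': 387.90656644532504, 'fy': 387.90656644532504, 'cx': 251.0831517448571, 'cy': 193.88440747564147, 'position': array([ 0.3351584 , -0.63584248,  0.92769442]), 'rotation': array([ 0.6893902 , -0.07858869, -0.19432159])}
{'t': 0.1, 'q': array([ 1.22158596e+00,  1.31093447e-01,  1.48919208e+00, -3.62838638e-05,
        1.52302218e+00, -8.53727014e-02]), 'dq': array([-1.01376382e-03, -1.25798778e-03, -2.15634578e-03, -8.59897617e-05,
       -1.58312564e-03,  9.26373075e-05]), 'joint_torque': array([ 2.43333770e-04, -5.61348438e+01, -4.93091440e+01,  7.69227301e-02,
        2.93195236e-02, -9.55095834e-05]), 'tool_pos': array([0.15636749, 0.57904217, 0.40377551]), 'orientation': array([-4.13187364e-01, -3.11396418e+00,  2.64264217e-03]), 'force': array([-0.05123615,  0.36364565,  0.36095694]), 'wrist_torque': array([0.01096536, 0.0131393 , 0.02234337]), 'gripper_force': 0.0, 'opening': 0.09295908203021785}
```

View pics/top0.png

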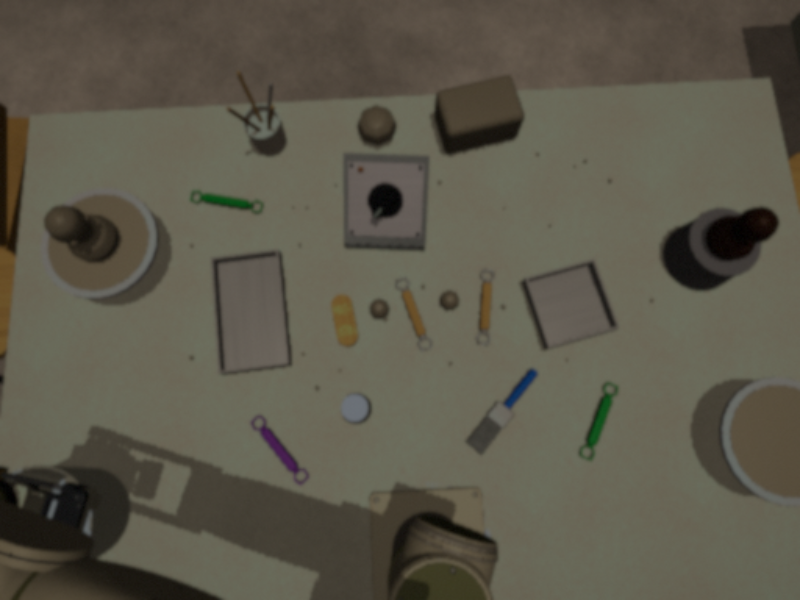

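View pics/side0.png

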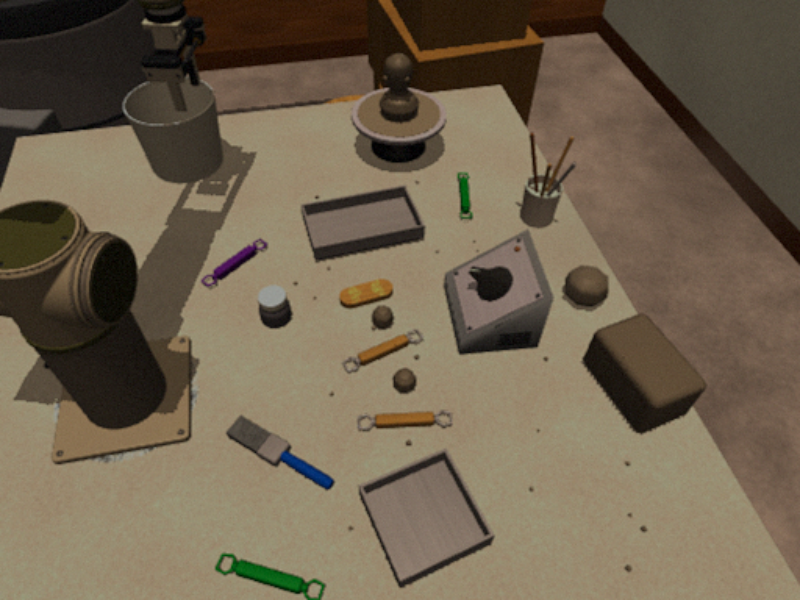

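The orange candidates are two wire loops, at top-800 pixels (415,313) and (486,306), and the rib at (344,320). The lumps are at (380,309) and (449,300). The look-alikes to leave alone are the green ones at (227,202) and (600,420) and the purple one at (280,450). The trays are at (253,312) and (569,305), and the knob is at (385,200), its white line pointing to the lower left.

Run:
```python
from h import *
im,d=load('top'); X=P('top',d)
hsv=cv2.cvtColor(im,cv2.COLOR_BGR2HSV)
s=.64
def blob(mask,name):
    n,l,st,c=cv2.connectedComponentsWithStats(mask.astype(np.uint8))
    for i in range(1,n):
        if st[i,4]<60: continue
        p=X[l==i]; p=p[p[:,2]>-.05]
        r=cv2.minAreaRect(p[:,:2].astype(np.float32)*1000)
        print(name,c[i]/s,st[i,4],np.round(p.mean(0),4),'z',np.round(np.percentile(p[:,2],[5,50,95]),3),'rect',np.round(r[0]),np.round(r[1]),round(r[2],1))
vu=np.zeros((384,512),bool); vu[int(260*s):int(370*s),int(320*s):int(505*s)]=1
blob((hsv[...,1]>110)&vu&(hsv[...,0]<30),'orange')
blob((X[...,2]>.006)&vu,'high')
print(X[300,300],X[200,200])
for nm,(u0,u1,v0,v1) in dict(long=(200,305,240,385),sq=(515,625,255,355),box=(335,435,148,255)).items():
    m=np.zeros((384,512),bool); m[int(v0*s):int(v1*s),int(u0*s):int(u1*s)]=1
    blob(m&(X[...,2]>.030),nm+'_rim'); 
    if nm!='box':
        blob(m&(X[...,2]>.008)&(X[...,2]<.022),nm+'_floor')
        blob(m&(X[...,2]>.009),nm+'_all')
m=np.zeros((384,512),bool); m[int(175*s):int(230*s),int(355*s):int(415*s)]=1
# panel frame: normal leaning to robot
a=np.radians(35); nrm=np.array([-np.sin(a),0,np.cos(a)])
h=X@nrm; print('panel h',np.median(h[int(160*s):int(240*s),int(350*s):int(420*s)]))
a=cv2.resize(im[90:245,130:400],None,fx=2.96,fy=2.96,interpolation=cv2.INTER_CUBIC); cv2.imwrite('pics/c1.png',cv2.convertScaleAbs(a,alpha=1.8))
```

```text
orange [484.84470859 305.89532209] 163 [ 0.4615 -0.1456  0.0261] z [0.015 0.019 0.023] rect [360. -80.] [ 50. 338.] 57.0
orange [413.02406832 312.52911491] 161 [0.4572 0.0022 0.0194] z [0.015 0.019 0.023] rect [458.   3.] [96. 18.] 16.8
orange [343.98786089 319.76295932] 381 [0.4509 0.1452 0.0133] z [0.01  0.013 0.017] rect [452. 145.] [106.  41.] 8.3
high [485.01872659 306.82350187] 267 [ 0.4598 -0.146   0.0255] z [0.009 0.017 0.022] rect [371. -94.] [ 77. 369.] 59.6
high [413.41492395 313.93179658] 263 [0.4548 0.0015 0.0169] z [0.009 0.018 0.022] rect [457.   2.] [158.  27.] 16.6
high [448.93798828 300.390625  ] 128 [ 0.4745 -0.0719  0.0379] z [0.016 0.031 0.036] rect [368. -15.] [ 41. 287.] 62.3
high [343.95636792 320.25722288] 424 [0.4498 0.1453 0.0133] z [0.01  0.013 0.017] rect [450. 145.] [109.  44.] 7.7
high [378.88183594 309.27734375] 128 [0.4652 0.0716 0.0315] z [0.015 0.033 0.04 ] rect [467.  72.] [35. 36.] 84.2
[ 0.14133331 -0.09008838 -0.00026484] [ 0.47237798  0.21198013 -0.00065207]
long_rim [246.95350486 309.62064425] 617 [0.4762 0.3358 0.0506] z [0.032 0.043 0.047] rect [379. 271.] [507. 236.] 33.2
long_floor [249.99651487 312.59061338] 2690 [0.477  0.339  0.0141] z [0.01  0.014 0.018] rect [479. 338.] [227. 126.] 4.6
long_all [249.91103362 312.28719599] 3495 [0.4754 0.3363 0.0254] z [0.011 0.015 0.045] rect [379. 271.] [507. 236.] 33.2
sq_rim [571.64208075 301.26811594] 483 [ 0.4558 -0.3148  0.0581] z [0.032 0.043 0.048] rect [ 398. -167.] [167. 493.] 20.9
sq_floor [569.72577991 304.49073412] 1747 [ 0.4576 -0.3232  0.0149] z [0.011 0.015 0.019] rect [ 458. -323.] [139. 133.] 12.9
sq_all [569.42992184 304.19703211] 2367 [ 0.4559 -0.319   0.0271] z [0.011 0.016 0.045] rect [ 398. -167.] [168. 492.] 20.8
box_rim [384.99890281 199.23047   ] 3133 [0.673  0.0471 0.1032] z [0.043 0.101 0.14 ] rect [495.  64.] [169. 518.] 84.4
panel h -0.31045702397980524
```

View pics/c1.png

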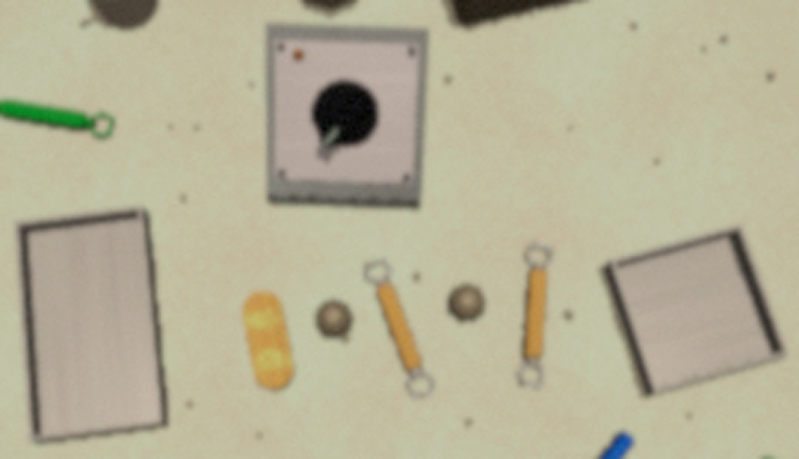

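The crop confirms it: two orange loop tools, the rib left of lump a, and the knob with its white line at the lower left. Next come filtered poses and a move helper.

```bash
cat >> h.py <<'E'
def Rt(psi,tilt=0):
    c=np.cos(psi);s=np.sin(psi)
    M=np.array([[s,c,0],[-c,s,0],[0,0,-1.]]).copy()
    y=np.array([c,s,0]);z=np.array([0,0,-1.]);M=np.stack([np.cross(y,z),y,z],1)
    return R.from_rotvec([0,-tilt,0]).as_matrix()@M
def go(*poses):
    """poses: (grasp x,y,z, psi deg of closing line, tilt deg) ; prints rel rows"""
    s=read_state(); p0=np.array(s['tool_pos']);R0=R.from_rotvec(s['orientation']).as_matrix()
    print('t %.2f grasp'%s['t'],np.round(p0+R0[:,2]*.167,4),'psi %.1f'%np.degrees(np.arctan2(R0[1,1],R0[0,1])),'F',np.round(s['force'],1),'op %.4f'%s['opening'],'gf %.1f'%s['gripper_force'],'q6 %.2f'%s['q'][5])
    for x,y,z,psi,*t in poses:
        t=np.radians(t[0]) if t else 0
        best=min((Rt(np.radians(psi+k),t) for k in(0,180)),key=lambda M:np.linalg.norm(R.from_matrix(R0.T@M).as_rotvec()))
        p=np.array([x,y,z])-.167*best[:,2]
        print(np.round(R0.T@(p-p0),4),np.round(R.from_matrix(R0.T@best).as_rotvec(),3))
E
python3 - <<'E'
from h import *
im,d=load('top'); X=P('top',d); s=.64
hsv=cv2.cvtColor(im,cv2.COLOR_BGR2HSV); u=X[...,2]
def rc(u0,u1,v0,v1):
    m=np.zeros((384,512),bool); m[int(v0*s):int(v1*s),int(u0*s):int(u1*s)]=1; return m
def rect(m,n):
    m=cv2.morphologyEx(m.astype(np.uint8),cv2.MORPH_OPEN,np.ones((2,2)))>0
    p=X[m]; r=cv2.minAreaRect(p[:,:2].astype(np.float32)*1000); q=p[:,:2]-np.median(p[:,:2],0)
    w,v=np.linalg.eigh(np.cov(q.T)); a=np.degrees(np.arctan2(v[1,1],v[0,1]))
    print(n,m.sum(),'mean',np.round(p.mean(0),4),'axis %.1f'%((a+90)%180-90),'rect',np.round(r[0],1),np.round(r[1]),round(r[2],1))
for n,b in dict(loopA=(395,435,275,352),loopB=(474,500,265,350),rib=(328,362,290,350),lumpA=(368,392,295,325),lumpB=(436,462,285,318)).items():
    rect(rc(*b)&(u>.008)&(u<.06)&(np.linalg.norm(X[...,:2]-[.46,0],axis=-1)<.25),n)
rect(rc(474,500,265,350)&(hsv[...,1]>110)&(u>.012)&(u<.035),'loopB handle')
for n,b in dict(long=(200,305,240,385),sq=(515,625,255,355)).items():
    rect(rc(*b)&(u>.035)&(u<.055),n)
    rect(rc(*b)&(u>.009)&(u<.055),n+' all')
a=np.radians(35); nr=np.array([-np.sin(a),0,np.cos(a)]); ex=np.array([np.cos(a),0,np.sin(a)])
m=rc(350,425,165,240); h=X@nr; h0=np.median(h[m]); hh=h-h0
p=X[m]; e=X[m&(abs(hh)<.006)]; print('panel pts mean',e.mean(0), np.linalg.svd(e-e.mean(0))[2][2] if len(e)<5000 else '')
for lo,hi in((.008,.018),(.03,.06),(.036,.055)):
    k=X[m&(hh>lo)&(hh<hi)]; q=np.stack([k@ex,k[:,1]],1); w,v=np.linalg.eigh(np.cov(q.T))
    r=cv2.minAreaRect(q.astype(np.float32)*1000)
    print('knob',len(k),np.round(k.mean(0),4),'h %.4f'%np.median(k@nr-h0),'axis in panel',np.round(np.degrees(np.arctan2(v[1,1],v[0,1])),1),np.round(r[0]),np.round(r[1]),r[2])
rect(rc(335,435,148,255)&(u>.03)&(u<.16)&(X[...,0]>.55),'box')
print('bucket top',np.percentile(u[rc(0,100,470,560)],[50,90,95]))
go((.39,.3,.25,90))
E
```

```text
loopA 210 mean [ 0.4528 -0.0011  0.0165] axis 16.7 rect [454.9  -1.1] [115.  22.] 16.6
loopB 221 mean [ 0.4596 -0.151   0.0147] axis -10.6 rect [ 458.9 -151.8] [ 26. 145.] 79.4
rib 420 mean [0.4466 0.1425 0.0123] axis 8.3 rect [447.7 142.7] [106.  43.] 8.1
lumpA 126 mean [0.4628 0.0689 0.0276] axis -59.5 rect [464.6  68.9] [35. 34.] 84.3
lumpB 127 mean [ 0.4736 -0.0761  0.0256] axis -84.6 rect [476.1 -76.4] [41. 34.] 88.2
loopB handle 162 mean [ 0.4597 -0.1499  0.0179] axis -8.5 rect [ 460.7 -151.3] [21. 95.] 82.0
long 503 mean [0.475  0.3343 0.0403] axis 6.7 rect [376.  272.8] [503. 244.] 33.1
long all 3475 mean [0.4725 0.3337 0.0232] axis 10.8 rect [376.  272.8] [503. 244.] 33.1
sq 391 mean [ 0.4565 -0.3235  0.0376] axis -72.7 rect [ 398.7 -176.3] [167. 509.] 20.4
sq all 2351 mean [ 0.453  -0.3225  0.0248] axis -60.9 rect [ 398.6 -176.4] [167. 509.] 20.3
panel pts mean [0.67500753 0.04010822 0.09371123] [-0.57313044  0.04409311  0.81827703]
knob 127 [0.6696 0.0436 0.1031] h 0.0101 axis in panel -135.8 [597.  24.] [105.  77.] 89.38932037353516
knob 119 [0.652  0.0493 0.1295] h 0.0424 axis in panel 136.1 [608.  50.] [16. 63.] 45.67472839355469
knob 112 [0.651  0.0499 0.1295] h 0.0426 axis in panel 136.3 [607.  50.] [16. 63.] 45.67472839355469
box 3104 mean [0.6713 0.044  0.0989] axis -0.8 rect [528.3  59. ] [171. 584.] 83.8
bucket top [0.37696461 0.63621419 0.64690361]
t 0.10 grasp [0.1563 0.5788 0.2368] psi 74.9 F [-0.1  0.4  0.4] op 0.0930 gf 0.0 q6 -0.09
[-0.2983 -0.2085 -0.0129] [-0.002 -0.    -0.264]
```

```bash
cat > m.py <<'E'
from h import *
for n in('top','side'):
    im,d=load(n); X=P(n,d); u=X[...,2]
    tab=X[(abs(u)<.015)&(X[...,0]>.3)&(X[...,0]<.6)&(abs(X[...,1])<.3)]; dz=np.median(tab[:,2]); print(n,camera_params(n)['position'],'table',dz)
    X=X-[0,0,dz]; u=X[...,2]; hsv=cv2.cvtColor(im,cv2.COLOR_BGR2HSV)
    def near(x,y,r): return np.linalg.norm(X[...,:2]-[x,y],axis=-1)<r
    def rect(m,nm):
        m=cv2.morphologyEx(m.astype(np.uint8),cv2.MORPH_OPEN,np.ones((2,2)))>0
        p=X[m]
        if len(p)<20: print(nm,'few');return
        r=cv2.minAreaRect(p[:,:2].astype(np.float32)*1000)
        print(nm,len(p),'z50 %.3f'%np.median(u[m]),'rect',np.round(r[0],1),np.round(r[1]),round(r[2],1))
    for nm,x,y,r in(('A',.456,0,.06),('B',.46,-.15,.06),('rib',.45,.145,.065)):
        rect(near(x,y,r)&(hsv[...,1]>100)&(hsv[...,0]<30)&(u>.008)&(u<.03),nm)
    for nm,x,y in(('lA',.465,.071),('lB',.475,-.075)): rect(near(x,y,.03)&(u>.012)&(u<.05),nm)
    rect(near(.475,.336,.17)&(u>.036)&(u<.052)&(X[...,1]>.22),'long'); rect(near(.455,-.322,.13)&(u>.036)&(u<.052),'sq')
    rect(near(.68,.045,.14)&(u>.035)&(u<.16),'box')
    m=near(.675,.045,.07)&(u>.05)
    p=X[m]; 
    for _ in range(6):
        c=p.mean(0); nv=np.linalg.svd(p-c,full_matrices=False)[2][2]; nv*=np.sign(nv[2]); r=(X[m]-c)@nv; p=X[m][abs(r)<.004]
    print('panel n',np.round(nv,3),'yaw %.1f'%np.degrees(np.arctan2(-nv[1],-nv[0])),len(p))
    yaw=np.arctan2(-nv[1],-nv[0]); a=np.radians(35); nr=np.array([-np.sin(a)*np.cos(yaw),-np.sin(a)*np.sin(yaw),np.cos(a)]); ey=np.array([-np.sin(yaw),np.cos(yaw),0]); ex=np.cross(ey,nr)
    k=X[m]; hk=(k-c)@nr; k=k[(hk>.035)&(hk<.055)]; hk=np.median((k-c)@nr); q=np.stack([(k-c)@ex,(k-c)@ey],1)
    r=cv2.minAreaRect(q.astype(np.float32)*1000); g=c+ex*r[0][0]/1e3+ey*r[0][1]/1e3+nr*.031
    print('knob',len(k),'h %.3f'%hk,'rect',r,'grip',np.round(g,4))
E
python3 - <<'E'
from h import *
for n in('top','side'): look(n)
exec(open('m.py').read())
E
```

```text
top [0.23197926 0.03325362 1.17740696] table -0.0003686241823448455
A 169 z50 0.019 rect [454.9  -1.5] [97. 21.] 17.1
B 176 z50 0.019 rect [ 461.  -151.4] [22. 97.] 81.4
rib 396 z50 0.014 rect [448.7 143.1] [104.  42.] 9.4
lA 126 z50 0.033 rect [464.5  68.9] [35. 34.] 83.9
lB 124 z50 0.030 rect [476.5 -76.6] [42. 34.] 85.2
long 507 z50 0.038 rect [480.2 339.1] [250. 150.] 4.6
sq 389 z50 0.041 rect [ 457.6 -328. ] [154. 172.] 12.9
box 3109 z50 0.098 rect [529.3  58.3] [171. 586.] 83.9
panel n [-0.57   0.055  0.82 ] yaw -5.5 1395
knob 114 h 0.044 rect ((-4.901299476623535, 3.492319107055664), (16.009504318237305, 63.58049392700195), 50.060882568359375) grip [0.6579 0.0491 0.1192]
side [ 0.3351584  -0.63584248  0.92769442] table 0.0011566592466878411
A 254 z50 0.017 rect [456.1  22.6] [105.  62.] 17.4
B 300 z50 0.018 rect [ 426.1 -392.6] [510.  99.] 80.5
rib 375 z50 0.013 rect [ 374.  -225.3] [819. 102.] 77.5
lA 147 z50 0.030 rect [478.9  71.1] [52. 31.] 27.5
lB 171 z50 0.028 rect [488.4 -75.7] [50. 30.] 25.3
long 506 z50 0.039 rect [477.7 -93. ] [1091.  263.] 88.8
sq 764 z50 0.043 rect [ 453.7 -427.1] [438. 196.] 84.5
box 3504 z50 0.095 rect [ 540.2 -155.6] [1022.  212.] 55.1
panel n [-0.571  0.051  0.819] yaw -5.1 1301
knob 123 h 0.043 rect ((-4.134256362915039, 9.79153823852539), (15.723353385925293, 64.43624877929688), 50.47775650024414) grip [0.6598 0.0488 0.1198]
```

```bash
sed -i "s/m=cv2.morphologyEx.*/cc=cv2.connectedComponentsWithStats(m.astype(np.uint8)); m=cc[1]==1+np.argmax(cc[2][1:,4])/" m.py; python3 m.py | grep -v -e panel -e knob
python3 -c "
from h import *
go((.156,.579,.35,75),(.40,.33,.30,90))"
```

```text
top [0.23197926 0.03325362 1.17740696] table -0.0003686241823448455
A 169 z50 0.019 rect [458.5   2.6] [98. 19.] 18.0
B 176 z50 0.020 rect [ 464.6 -147.6] [18. 98.] 81.4
rib 397 z50 0.014 rect [451.2 145.7] [108.  42.] 9.2
lA 126 z50 0.033 rect [466.8  71.8] [35. 36.] 86.2
lB 126 z50 0.030 rect [478.4 -73.3] [39. 37.] 43.9
long 520 z50 0.044 rect [476.8 335.1] [242. 142.] 4.6
sq 401 z50 0.044 rect [ 455.6 -317.6] [151. 152.] 12.5
box 3112 z50 0.101 rect [675.8  47. ] [169. 152.] 84.4
side [ 0.3351584  -0.63584248  0.92769442] table 0.0011566592466878411
A 244 z50 0.019 rect [458.3   1.8] [97. 21.] 17.4
B 303 z50 0.019 rect [ 464.2 -148.2] [21. 98.] 81.2
rib 379 z50 0.014 rect [452.1 146. ] [106.  48.] 8.5
lA 149 z50 0.032 rect [470.7  69.5] [36. 36.] 76.5
lB 172 z50 0.029 rect [482.  -74.9] [40. 38.] 28.8
long 524 z50 0.043 rect [477.3 335.5] [241. 150.] 5.3
sq 772 z50 0.044 rect [ 457.6 -316.2] [151. 152.] 12.7
box 3514 z50 0.096 rect [677.7  48.4] [176. 151.] 84.7
t 0.20 grasp [0.1563 0.5789 0.2371] psi 74.9 F [-0.1 -0.1 -0.2] op 0.0930 gf 0.0 q6 -0.09
[ 0.0004 -0.0003 -0.1129] [-0.001 -0.    -0.002]
[-0.3001 -0.177  -0.0627] [-0.001 -0.    -0.264]
```

Call:
{"method": "carry_out", "body": {
  "targets": [
    {"hand": 40,"z": -0.06},
    {"hand": 40,"z": -0.1}
  ]
}}

```text
schema error: expected keys hand, x, y, z, ax, ay, az
```

```bash
python3 -c "
from h import *
go((.36,.2,.30,90),(.4585,.0025,.20,107.5))"
```

```text
t 0.20 grasp [0.1563 0.5789 0.2371] psi 74.9 F [-0.1 -0.1 -0.2] op 0.0930 gf 0.0 q6 -0.09
[-0.2954 -0.313  -0.0626] [-0.001 -0.    -0.264]
[-0.442  -0.4778  0.0376] [-0.001 -0.    -0.569]
```

Call:
{"method": "carry_out", "body": {
  "targets": [
    {"hand": 40,"x": 0,"y": 0,"z": -0.06,"ax": 0,"ay": 0,"az": 0},
    {"hand": 40,"x": -0.295,"y": -0.313,"z": -0.063,"ax": 0,"ay": 0,"az": -0.264},
    {"hand": 40,"x": -0.295,"y": -0.313,"z": -0.063,"ax": 0,"ay": 0,"az": -0.264},
    {"hand": 40,"x": -0.295,"y": -0.313,"z": -0.063,"ax": 0,"ay": 0,"az": -0.264},
    {"hand": 40,"x": -0.295,"y": -0.313,"z": -0.063,"ax": 0,"ay": 0,"az": -0.264},
    {"hand": 40,"x": -0.295,"y": -0.313,"z": -0.063,"ax": 0,"ay": 0,"az": -0.264},
    {"hand": 40,"x": -0.442,"y": -0.478,"z": 0.038,"ax": 0,"ay": 0,"az": -0.569},
    {"hand": 40,"x": -0.442,"y": -0.478,"z": 0.038,"ax": 0,"ay": 0,"az": -0.569}
  ]
}}

```text
t: 1.2
tool_pos: [0.3536, 0.2082, 0.4356]
orientation: [-0.47, 3.105, 0.001]
force: [0.7, 0.4, 0.0]
opening: 0.0373
gripper_force: 0.0
```

```bash
python3 -c "
from h import *
go((.4585,.0025,.12,107.5))"
```

```text
t 1.20 grasp [0.3538 0.2083 0.2686] psi 107.2 F [0.7 0.4 0. ] op 0.0373 gf 0.0 q6 -1.46
[-0.0392 -0.2276  0.1486] [ 0.     0.002 -0.005]
```

Call:
{"method": "carry_out", "body": {
  "targets": [
    {"hand": 40,"x": -0.039,"y": -0.228,"z": 0.149,"ax": 0,"ay": 0.002,"az": -0.005},
    {"hand": 40,"x": -0.039,"y": -0.228,"z": 0.149,"ax": 0,"ay": 0.002,"az": -0.005},
    {"hand": 40,"x": -0.039,"y": -0.228,"z": 0.149,"ax": 0,"ay": 0.002,"az": -0.005},
    {"hand": 40,"x": -0.039,"y": -0.228,"z": 0.149,"ax": 0,"ay": 0.002,"az": -0.005},
    {"hand": 40,"x": -0.039,"y": -0.228,"z": 0.149,"ax": 0,"ay": 0.002,"az": -0.005},
    {"hand": 40,"x": -0.039,"y": -0.228,"z": 0.149,"ax": 0,"ay": 0.002,"az": -0.005},
    {"hand": 40,"x": -0.039,"y": -0.228,"z": 0.149,"ax": 0,"ay": 0.002,"az": -0.005}
  ]
}}

```text
t: 2.08
tool_pos: [0.4568, 0.0034, 0.2871]
orientation: [0.47, -3.105, 0.0]
force: [-0.2, 1.2, -0.7]
opening: 0.0373
gripper_force: 0.0
```

```bash
python3 -c "
from h import *
go((.4585,.0025,.06,107.5),(.4585,.0025,.022,107.5))"
```

```text
t 2.08 grasp [0.4565 0.0034 0.1201] psi 107.2 F [-0.2  1.2 -0.7] op 0.0373 gf 0.0 q6 -1.98
[-0.0015 -0.0014  0.0601] [ 0.    -0.002 -0.005]
[-0.0015 -0.0014  0.0981] [ 0.    -0.002 -0.005]
```

Call:
{"method": "carry_out", "body": {
  "newtons": 25,
  "targets": [
    {"hand": 40,"x": -0.001,"y": -0.001,"z": 0.06,"ax": 0,"ay": 0,"az": -0.005},
    {"hand": 40,"x": -0.001,"y": -0.001,"z": 0.09,"ax": 0,"ay": 0,"az": -0.005},
    {"hand": 40,"x": -0.001,"y": -0.001,"z": 0.098,"ax": 0,"ay": 0,"az": -0.005},
    {"hand": 40,"x": -0.001,"y": -0.001,"z": 0.098,"ax": 0,"ay": 0,"az": -0.005},
    {"hand": 5,"x": -0.001,"y": -0.001,"z": 0.098,"ax": 0,"ay": 0,"az": -0.005},
    {"hand": 5,"x": -0.001,"y": -0.001,"z": 0.098,"ax": 0,"ay": 0,"az": -0.005},
    {"hand": 5,"x": -0.001,"y": -0.001,"z": 0.098,"ax": 0,"ay": 0,"az": -0.005}
  ]
}}

```text
t: 2.95
tool_pos: [0.4587, 0.0022, 0.19]
orientation: [-0.477, 3.105, -0.001]
force: [-0.9, 0.2, 7.2]
opening: 0.0197
gripper_force: 25.0
```

```bash
python3 -c "
from h import *
c=np.array([.477,.335]);a=np.radians(5);e=np.array([-np.sin(a),np.cos(a)])
print(c+.026*e,c-.026*e)
p=c+.026*e
go((.4585,.0025,.16,107.5),(p[0],p[1],.14,95),(p[0],p[1],.038,95))"
```

```text
[0.47473395 0.36090106] [0.47926605 0.30909894]
t 2.95 grasp [0.4587 0.0021 0.023 ] psi 107.5 F [-0.9  0.2  7.2] op 0.0197 gf 25.0 q6 -1.98
[ 0.      0.0002 -0.137 ] [-0.001  0.    -0.   ]
[-0.1231  0.3372 -0.1172] [-0.001  0.     0.218]
[-0.1231  0.3373 -0.0152] [-0.001  0.     0.218]
```

Call:
{"method": "carry_out", "body": {
  "targets": [
    {"hand": 5,"x": 0,"y": 0,"z": -0.05,"ax": 0,"ay": 0,"az": 0},
    {"hand": 5,"x": 0,"y": 0,"z": -0.1,"ax": 0,"ay": 0,"az": 0},
    {"hand": 5,"x": -0.123,"y": 0.337,"z": -0.117,"ax": 0,"ay": 0,"az": 0.218},
    {"hand": 5,"x": -0.123,"y": 0.337,"z": -0.117,"ax": 0,"ay": 0,"az": 0.218},
    {"hand": 5,"x": -0.123,"y": 0.337,"z": -0.117,"ax": 0,"ay": 0,"az": 0.218},
    {"hand": 5,"x": -0.123,"y": 0.337,"z": -0.117,"ax": 0,"ay": 0,"az": 0.218},
    {"hand": 5,"x": -0.123,"y": 0.337,"z": -0.117,"ax": 0,"ay": 0,"az": 0.218},
    {"hand": 5,"x": -0.123,"y": 0.337,"z": -0.117,"ax": 0,"ay": 0,"az": 0.218}
  ]
}}

```text
t: 3.95
tool_pos: [0.4738, 0.3629, 0.3057]
orientation: [0.138, -3.137, 0.0]
force: [1.3, -0.5, -0.1]
opening: 0.02
gripper_force: 25.0
```

Call:
{"method": "carry_out", "body": {
  "targets": [
    {"hand": 5,"x": 0,"y": 0,"z": 0,"ax": 0,"ay": 0,"az": 0},
    {"hand": 5,"x": 0,"y": 0,"z": 0,"ax": 0,"ay": 0,"az": 0}
  ]
}}

```text
t: 4.2
tool_pos: [0.4739, 0.3605, 0.305]
orientation: [0.138, -3.136, 0.002]
force: [-0.8, 0.2, -0.6]
opening: 0.0197
gripper_force: 25.0
```

```bash
python3 -c "
from h import *
go((.4747,.361,.07,95),(.4747,.361,.039,95))"
```

```text
t 4.20 grasp [0.4735 0.3602 0.138 ] psi 95.0 F [-0.8  0.2 -0.6] op 0.0197 gf 25.0 q6 -1.09
[-0.001   0.0006  0.068 ] [-0.001 -0.003  0.001]
[-0.0011  0.0006  0.099 ] [-0.001 -0.003  0.001]
```

Call:
{"method": "carry_out", "body": {
  "targets": [
    {"hand": 5,"x": -0.001,"y": 0,"z": 0.055,"ax": 0,"ay": -0.003,"az": 0},
    {"hand": 5,"x": -0.001,"y": 0,"z": 0.085,"ax": 0,"ay": -0.003,"az": 0},
    {"hand": 5,"x": -0.001,"y": 0,"z": 0.099,"ax": 0,"ay": -0.003,"az": 0},
    {"hand": 5,"x": -0.001,"y": 0,"z": 0.099,"ax": 0,"ay": -0.003,"az": 0},
    {"hand": 32,"x": -0.001,"y": 0,"z": 0.099,"ax": 0,"ay": -0.003,"az": 0},
    {"hand": 32,"x": -0.001,"y": 0,"z": 0.099,"ax": 0,"ay": -0.003,"az": 0},
    {"hand": 32,"x": -0.001,"y": 0,"z": 0.05,"ax": 0,"ay": -0.003,"az": 0},
    {"hand": 32,"x": -0.001,"y": 0,"z": -0.01,"ax": 0,"ay": -0.003,"az": 0}
  ]
}}

```text
t: 5.2
tool_pos: [0.4745, 0.3604, 0.3155]
orientation: [0.137, -3.137, 0.003]
force: [-0.3, 0.6, 0.5]
opening: 0.0294
gripper_force: 0.0
```

```bash
python3 -c "
from h import *
go((.4645,-.148,.15,81.3))"
```

```text
t 5.20 grasp [0.4743 0.3601 0.1485] psi 95.0 F [-0.3  0.6  0.5] op 0.0294 gf 0.0 q6 -1.09
[ 5.430e-02 -5.056e-01 -5.000e-04] [-0.002 -0.001  0.239]
```

Call:
{"method": "carry_out", "body": {
  "targets": [
    {"hand": 40,"x": 0.054,"y": -0.506,"z": 0,"ax": 0,"ay": 0,"az": 0.239},
    {"hand": 40,"x": 0.054,"y": -0.506,"z": 0,"ax": 0,"ay": 0,"az": 0.239},
    {"hand": 40,"x": 0.054,"y": -0.506,"z": 0,"ax": 0,"ay": 0,"az": 0.239},
    {"hand": 40,"x": 0.054,"y": -0.506,"z": 0,"ax": 0,"ay": 0,"az": 0.239},
    {"hand": 40,"x": 0.054,"y": -0.506,"z": 0,"ax": 0,"ay": 0,"az": 0.239},
    {"hand": 40,"x": 0.054,"y": -0.506,"z": 0,"ax": 0,"ay": 0,"az": 0.239},
    {"hand": 40,"x": 0.054,"y": -0.506,"z": 0,"ax": 0,"ay": 0,"az": 0.239},
    {"hand": 40,"x": 0.054,"y": -0.506,"z": 0,"ax": 0,"ay": 0,"az": 0.239}
  ]
}}

```text
t: 6.2
tool_pos: [0.4654, -0.1412, 0.3166]
orientation: [0.238, 3.129, -0.001]
force: [0.4, 0.8, -0.6]
opening: 0.0373
gripper_force: 0.0
```

Run:
```python
from h import *
im,d=look('top'); cv2.imwrite('pics/t2.png',cv2.convertScaleAbs(cv2.resize(im[130:250,100:300],None,fx=4,fy=4,interpolation=cv2.INTER_CUBIC),alpha=1.8))
go((.4645,-.148,.15,81.3))
```

```text
t 6.25 grasp [ 0.4653 -0.1484  0.1499] psi 81.1 F [-2.9 -3.9  0.1] op 0.0372 gf 0.0 q6 -1.83
[ 0.0002 -0.0006 -0.0001] [-0.005  0.004 -0.003]
```

View pics/t2.png

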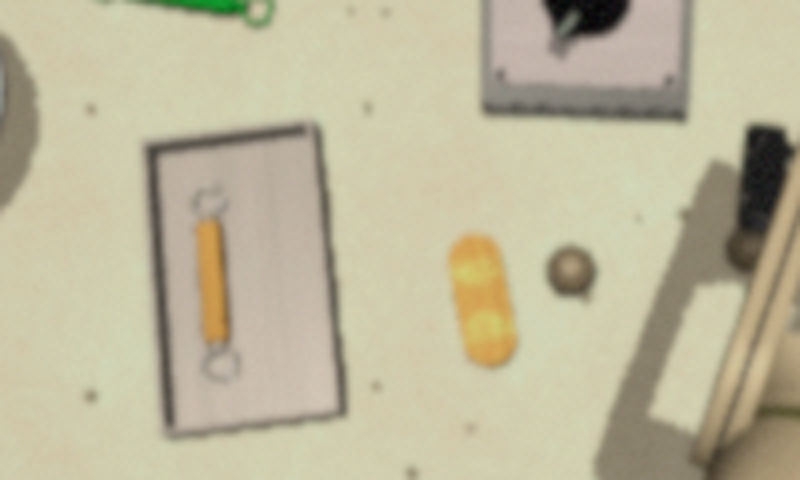

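The picture shows loop A lying flat and parallel in the long tray, its handle centred at crop (212,283). Next is loop B.

Call:
{"method": "carry_out", "body": {
  "targets": [
    {"hand": 40,"x": 0,"y": 0,"z": 0.06,"ax": 0,"ay": 0,"az": 0},
    {"hand": 40,"x": 0,"y": 0,"z": 0.11,"ax": 0,"ay": 0,"az": 0},
    {"hand": 40,"x": 0,"y": 0,"z": 0.127,"ax": 0,"ay": 0,"az": 0},
    {"hand": 40,"x": 0,"y": 0,"z": 0.127,"ax": 0,"ay": 0,"az": 0},
    {"hand": 5,"x": 0,"y": 0,"z": 0.127,"ax": 0,"ay": 0,"az": 0},
    {"hand": 5,"x": 0,"y": 0,"z": 0.127,"ax": 0,"ay": 0,"az": 0},
    {"hand": 5,"x": 0,"y": 0,"z": 0.127,"ax": 0,"ay": 0,"az": 0}
  ]
}}

```text
t: 7.12
tool_pos: [0.4665, -0.1394, 0.1898]
orientation: [0.237, 3.129, -0.002]
force: [-0.3, -0.1, 4.9]
opening: 0.0198
gripper_force: 25.0
```

```bash
python3 -c "
from h import *
go((.4645,-.148,.16,81.3),(.4793,.309,.15,95))"
```

```text
t 7.12 grasp [ 0.467  -0.1396  0.0228] psi 81.3 F [-0.3 -0.1  4.9] op 0.0198 gf 25.0 q6 -1.82
[ 0.0002 -0.0089 -0.1372] [-0.001  0.003  0.   ]
[ 0.0546  0.4451 -0.1277] [-0.001  0.003 -0.239]
```

Call:
{"method": "carry_out", "body": {
  "targets": [
    {"hand": 5,"x": 0,"y": 0,"z": -0.05,"ax": 0,"ay": 0,"az": 0},
    {"hand": 5,"x": 0,"y": 0,"z": -0.1,"ax": 0,"ay": 0,"az": 0},
    {"hand": 5,"x": 0.054,"y": 0.445,"z": -0.128,"ax": 0,"ay": 0.003,"az": -0.239},
    {"hand": 5,"x": 0.054,"y": 0.445,"z": -0.128,"ax": 0,"ay": 0.003,"az": -0.239},
    {"hand": 5,"x": 0.054,"y": 0.445,"z": -0.128,"ax": 0,"ay": 0.003,"az": -0.239},
    {"hand": 5,"x": 0.054,"y": 0.445,"z": -0.128,"ax": 0,"ay": 0.003,"az": -0.239},
    {"hand": 5,"x": 0.054,"y": 0.445,"z": -0.128,"ax": 0,"ay": 0.003,"az": -0.239},
    {"hand": 5,"x": 0.054,"y": 0.445,"z": -0.128,"ax": 0,"ay": 0.003,"az": -0.239}
  ]
}}

```text
t: 8.12
tool_pos: [0.4768, 0.2371, 0.3122]
orientation: [0.137, -3.137, 0.0]
force: [1.5, -0.7, -0.5]
opening: 0.0199
gripper_force: 25.0
```

Call:
{"method": "carry_out", "body": {
  "targets": [
    {"hand": 5,"x": 0,"y": 0,"z": 0,"ax": 0,"ay": 0,"az": 0},
    {"hand": 5,"x": 0,"y": 0,"z": 0,"ax": 0,"ay": 0,"az": 0},
    {"hand": 5,"x": 0,"y": 0,"z": 0,"ax": 0,"ay": 0,"az": 0}
  ]
}}

```text
t: 8.5
tool_pos: [0.4772, 0.2338, 0.3115]
orientation: [0.135, -3.136, 0.001]
force: [-0.3, 0.3, -0.3]
opening: 0.0198
gripper_force: 25.0
```

```bash
python3 -c "
from h import *
go((.4793,.309,.07,95),(.4793,.309,.039,95))"
```

```text
t 8.50 grasp [0.4768 0.2337 0.1445] psi 94.9 F [-0.3  0.3 -0.3] op 0.0198 gf 25.0 q6 -1.30
[-0.0087  0.0748  0.0744] [-0.    -0.003 -0.001]
[-0.0088  0.0748  0.1054] [-0.    -0.003 -0.001]
```

Call:
{"method": "carry_out", "body": {
  "targets": [
    {"hand": 5,"x": -0.009,"y": 0.075,"z": 0,"ax": 0,"ay": -0.003,"az": 0},
    {"hand": 5,"x": -0.009,"y": 0.075,"z": 0,"ax": 0,"ay": -0.003,"az": 0},
    {"hand": 5,"x": -0.009,"y": 0.075,"z": 0.06,"ax": 0,"ay": -0.003,"az": 0},
    {"hand": 5,"x": -0.009,"y": 0.075,"z": 0.095,"ax": 0,"ay": -0.003,"az": 0},
    {"hand": 5,"x": -0.009,"y": 0.075,"z": 0.105,"ax": 0,"ay": -0.003,"az": 0},
    {"hand": 5,"x": -0.009,"y": 0.075,"z": 0.105,"ax": 0,"ay": -0.003,"az": 0},
    {"hand": 32,"x": -0.009,"y": 0.075,"z": 0.105,"ax": 0,"ay": -0.003,"az": 0},
    {"hand": 32,"x": -0.009,"y": 0.075,"z": 0.105,"ax": 0,"ay": -0.003,"az": 0}
  ]
}}

```text
t: 9.5
tool_pos: [0.4802, 0.3104, 0.2081]
orientation: [-0.136, 3.135, 0.001]
force: [-0.2, 0.3, -0.1]
opening: 0.0292
gripper_force: 0.0
```

```bash
python3 -c "
from h import *
go((.4793,.309,.15,95),(.4367,.1437,.12,99))"
```

```text
t 9.50 grasp [0.4807 0.3106 0.0411] psi 95.0 F [-0.2  0.3 -0.1] op 0.0292 gf 0.0 q6 -1.17
[ 0.0006 -0.0013 -0.1089] [ 0.001  0.003 -0.   ]
[ 0.0575 -0.1623 -0.0792] [ 0.001  0.003 -0.07 ]
```

Call:
{"method": "carry_out", "body": {
  "targets": [
    {"hand": 32,"x": 0,"y": 0,"z": -0.055,"ax": 0,"ay": 0.002,"az": 0},
    {"hand": 32,"x": 0,"y": 0,"z": -0.079,"ax": 0,"ay": 0.002,"az": 0},
    {"hand": 61,"x": 0.058,"y": -0.162,"z": -0.079,"ax": 0,"ay": 0.002,"az": -0.07},
    {"hand": 61,"x": 0.058,"y": -0.162,"z": -0.079,"ax": 0,"ay": 0.002,"az": -0.07},
    {"hand": 61,"x": 0.058,"y": -0.162,"z": -0.079,"ax": 0,"ay": 0.002,"az": -0.07},
    {"hand": 61,"x": 0.058,"y": -0.162,"z": -0.079,"ax": 0,"ay": 0.002,"az": -0.07},
    {"hand": 61,"x": 0.058,"y": -0.162,"z": -0.079,"ax": 0,"ay": 0.002,"az": -0.07},
    {"hand": 61,"x": 0.058,"y": -0.162,"z": -0.079,"ax": 0,"ay": 0.002,"az": -0.07}
  ]
}}

```text
t: 10.5
tool_pos: [0.4361, 0.1449, 0.2861]
orientation: [0.248, -3.132, -0.0]
force: [-0.3, 0.6, 0.2]
opening: 0.0566
gripper_force: 0.0
```

```bash
python3 -c "
from h import *
go((.4367,.1437,.022,99))"
```

```text
t 10.50 grasp [0.436  0.1449 0.1191] psi 99.1 F [-0.3  0.6  0.2] op 0.0566 gf 0.0 q6 -1.52
[-0.0005 -0.0013  0.0971] [ 0.    -0.     0.001]
```

Call:
{"method": "carry_out", "body": {
  "newtons": 20,
  "targets": [
    {"hand": 61,"x": 0,"y": -0.001,"z": 0.055,"ax": 0,"ay": 0,"az": 0},
    {"hand": 61,"x": 0,"y": -0.001,"z": 0.085,"ax": 0,"ay": 0,"az": 0},
    {"hand": 61,"x": 0,"y": -0.001,"z": 0.097,"ax": 0,"ay": 0,"az": 0},
    {"hand": 61,"x": 0,"y": -0.001,"z": 0.097,"ax": 0,"ay": 0,"az": 0},
    {"hand": 30,"x": 0,"y": -0.001,"z": 0.097,"ax": 0,"ay": 0,"az": 0},
    {"hand": 30,"x": 0,"y": -0.001,"z": 0.097,"ax": 0,"ay": 0,"az": 0},
    {"hand": 30,"x": 0,"y": -0.001,"z": 0.097,"ax": 0,"ay": 0,"az": 0}
  ]
}}

```text
t: 11.38
tool_pos: [0.4364, 0.1433, 0.1898]
orientation: [-0.247, 3.131, 0.001]
force: [-0.4, 1.4, 4.7]
opening: 0.0442
gripper_force: 20.0
```

```bash
python3 -c "
from h import *
go((.4367,.1437,.16,99),(.442,-.320,.15,102.6))"
```

```text
t 11.38 grasp [0.4366 0.1433 0.0228] psi 99.0 F [-0.4  1.4  4.7] op 0.0442 gf 20.0 q6 -1.52
[-0.0005  0.0004 -0.1372] [0.    0.001 0.   ]
[ 0.0669 -0.4584 -0.1274] [ 0.     0.001 -0.063]
```

Call:
{"method": "carry_out", "body": {
  "targets": [
    {"hand": 30,"x": 0,"y": 0,"z": -0.05,"ax": 0,"ay": 0,"az": 0},
    {"hand": 30,"x": 0,"y": 0,"z": -0.1,"ax": 0,"ay": 0,"az": 0},
    {"hand": 30,"x": 0.067,"y": -0.458,"z": -0.127,"ax": 0,"ay": 0,"az": -0.063},
    {"hand": 30,"x": 0.067,"y": -0.458,"z": -0.127,"ax": 0,"ay": 0,"az": -0.063},
    {"hand": 30,"x": 0.067,"y": -0.458,"z": -0.127,"ax": 0,"ay": 0,"az": -0.063},
    {"hand": 30,"x": 0.067,"y": -0.458,"z": -0.127,"ax": 0,"ay": 0,"az": -0.063},
    {"hand": 30,"x": 0.067,"y": -0.458,"z": -0.127,"ax": 0,"ay": 0,"az": -0.063},
    {"hand": 30,"x": 0.067,"y": -0.458,"z": -0.127,"ax": 0,"ay": 0,"az": -0.063}
  ]
}}

```text
t: 12.38
tool_pos: [0.4398, -0.2334, 0.311]
orientation: [0.345, -3.122, 0.001]
force: [1.9, 0.2, -0.1]
opening: 0.0436
gripper_force: 20.0
```

Call:
{"method": "carry_out", "body": {
  "targets": [
    {"hand": 30,"x": 0,"y": -0.05,"z": 0,"ax": 0,"ay": 0,"az": 0},
    {"hand": 30,"x": 0,"y": -0.07,"z": 0,"ax": 0,"ay": 0,"az": 0},
    {"hand": 30,"x": 0,"y": -0.07,"z": 0,"ax": 0,"ay": 0,"az": 0},
    {"hand": 30,"x": 0,"y": -0.07,"z": 0,"ax": 0,"ay": 0,"az": 0}
  ]
}}

```text
t: 12.88
tool_pos: [0.4555, -0.2989, 0.3103]
orientation: [0.345, -3.121, -0.001]
force: [0.3, -0.2, -1.9]
opening: 0.0441
gripper_force: 20.0
```

```bash
python3 -c "
from h import *
go((.442,-.320,.07,102.6),(.442,-.320,.039,102.6))"
```

```text
t 12.88 grasp [ 0.4552 -0.2988  0.1433] psi 102.6 F [ 0.3 -0.2 -1.9] op 0.0441 gf 20.0 q6 -2.47
[ 0.0176 -0.0177  0.0733] [ 0.001 -0.001  0.001]
[ 0.0176 -0.0178  0.1043] [ 0.001 -0.001  0.001]
```

Call:
{"method": "carry_out", "body": {
  "targets": [
    {"hand": 30,"x": 0.018,"y": -0.018,"z": 0,"ax": 0,"ay": 0,"az": 0},
    {"hand": 30,"x": 0.018,"y": -0.018,"z": 0.04,"ax": 0,"ay": 0,"az": 0},
    {"hand": 30,"x": 0.018,"y": -0.018,"z": 0.09,"ax": 0,"ay": 0,"az": 0},
    {"hand": 30,"x": 0.018,"y": -0.018,"z": 0.104,"ax": 0,"ay": 0,"az": 0},
    {"hand": 30,"x": 0.018,"y": -0.018,"z": 0.104,"ax": 0,"ay": 0,"az": 0},
    {"hand": 62,"x": 0.018,"y": -0.018,"z": 0.104,"ax": 0,"ay": 0,"az": 0},
    {"hand": 62,"x": 0.018,"y": -0.018,"z": 0.104,"ax": 0,"ay": 0,"az": 0},
    {"hand": 62,"x": 0.018,"y": -0.018,"z": 0.06,"ax": 0,"ay": 0,"az": 0}
  ]
}}

```text
t: 13.88
tool_pos: [0.4407, -0.32, 0.2483]
orientation: [0.345, -3.117, -0.007]
force: [0.3, -0.9, 0.2]
opening: 0.0576
gripper_force: 0.0
```

```bash
python3 -c "
from h import *
go((.442,-.320,.17,102.6),(.40,-.1,.25,90))"
```

```text
t 13.88 grasp [ 0.4398 -0.3193  0.0813] psi 102.6 F [ 0.3 -0.9  0.2] op 0.0576 gf 0.0 q6 -2.51
[-0.0008  0.0002 -0.0887] [ 0.005 -0.005  0.   ]
[-0.0075  0.2244 -0.1676] [ 0.005 -0.005  0.22 ]
```

```bash
cat >> h.py <<'E'
def knob(phi,*outs,g=(.6588,.049,.1179),yaw=-5.3):
    s=read_state(); p0=np.array(s['tool_pos']);R0=R.from_rotvec(s['orientation']).as_matrix()
    a,w=np.radians([35,yaw]); nr=np.array([-np.sin(a)*np.cos(w),-np.sin(a)*np.sin(w),np.cos(a)]); ey=np.array([-np.sin(w),np.cos(w),0]); ex=np.cross(ey,nr)
    gp=p0+R0[:,2]*.167-np.array(g); y0=R0[:,1]
    print('t %.2f'%s['t'],'out %.4f ex %.4f ey %.4f'%(gp@nr,gp@ex,gp@ey),'phi %.1f'%np.degrees(np.arctan2(y0@ey,y0@ex)),'tilterr %.2f'%np.degrees(np.arccos(-R0[:,2]@nr)),'F',np.round(s['force'],1),'Taxis %.2f'%(s['wrist_torque']@nr),'op %.4f gf %.1f'%(s['opening'],s['gripper_force']),'q6 %.2f'%s['q'][5])
    f=np.radians(phi); y=np.cos(f)*ex+np.sin(f)*ey
    M=min((np.stack([np.cross(k*y,-nr),k*y,-nr],1) for k in(1,-1)),key=lambda M:np.linalg.norm(R.from_matrix(R0.T@M).as_rotvec()))
    for o in outs: print(o,np.round(R0.T@(np.array(g)+o*nr+.167*nr-p0),4),np.round(R.from_matrix(R0.T@M).as_rotvec(),3))
E
python3 -c "
from h import *
knob(50.3,.1)"
```

```text
t 13.88 out 0.0756 ex -0.1718 ey -0.3870 phi 104.7 tilterr 35.35 F [ 0.3 -0.9  0.2] Taxis -0.04 op 0.0576 gf 0.0 q6 -2.51
0.1 [-0.1473  0.36   -0.0872] [-0.118 -0.632  0.971]
```

Call:
{"method": "carry_out", "body": {
  "targets": [
    {"hand": 62,"x": 0,"y": 0,"z": -0.06,"ax": 0,"ay": 0,"az": 0},
    {"hand": 62,"x": -0.005,"y": 0.22,"z": -0.15,"ax": 0,"ay": 0,"az": 0.22},
    {"hand": 62,"x": -0.005,"y": 0.22,"z": -0.15,"ax": 0,"ay": 0,"az": 0.22},
    {"hand": 62,"x": -0.005,"y": 0.22,"z": -0.15,"ax": 0,"ay": 0,"az": 0.22},
    {"hand": 62,"x": -0.005,"y": 0.22,"z": -0.15,"ax": 0,"ay": 0,"az": 0.22},
    {"hand": 62,"x": -0.005,"y": 0.22,"z": -0.15,"ax": 0,"ay": 0,"az": 0.22},
    {"hand": 62,"x": -0.005,"y": 0.22,"z": -0.15,"ax": 0,"ay": 0,"az": 0.22}
  ]
}}

```text
t: 14.75
tool_pos: [0.399, -0.1055, 0.4012]
orientation: [-0.002, 3.141, -0.002]
force: [-0.4, -0.3, -0.3]
opening: 0.0575
gripper_force: 0.0
```

```bash
python3 -c "
from h import *
im,d=look('side'); cv2.imwrite('pics/s2.png',cv2.convertScaleAbs(cv2.resize(im,(800,600),interpolation=cv2.INTER_CUBIC),alpha=1.6))
knob(50.3,.1)"
```

```text
t 14.80 out 0.2350 ex -0.1339 ey -0.1783 phi 94.4 tilterr 35.04 F [ 1.  -0.4 -0.4] Taxis -0.06 op 0.0578 gf 0.0 q6 -1.95
0.1 [-0.1074  0.169   0.0638] [-0.186 -0.599  0.761]
```

View pics/s2.png

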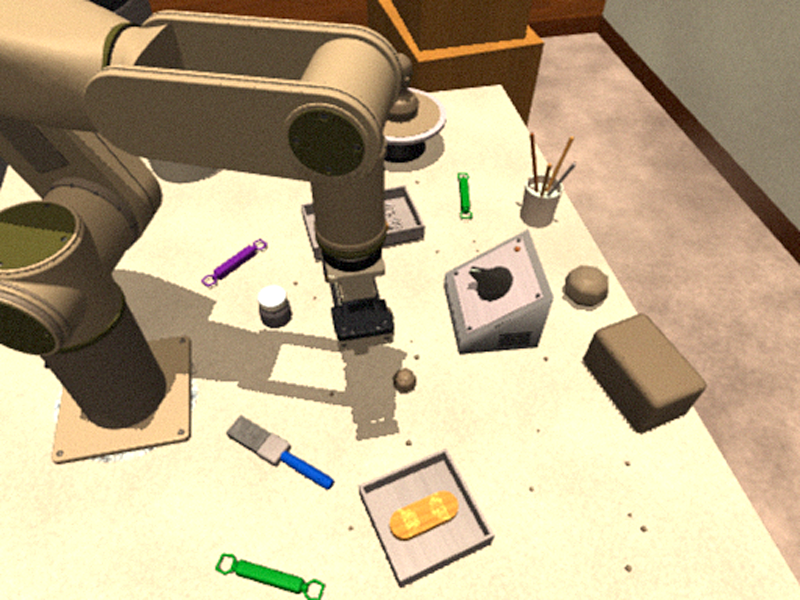

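The picture shows the rib flat in the square tray at (425,515). Next is the pregrasp above the knob, at (490,283) in this view.

Call:
{"method": "carry_out", "body": {
  "targets": [
    {"hand": 45,"x": -0.107,"y": 0.169,"z": 0.064,"ax": -0.186,"ay": -0.599,"az": 0.761},
    {"hand": 45,"x": -0.107,"y": 0.169,"z": 0.064,"ax": -0.186,"ay": -0.599,"az": 0.761},
    {"hand": 45,"x": -0.107,"y": 0.169,"z": 0.064,"ax": -0.186,"ay": -0.599,"az": 0.761},
    {"hand": 45,"x": -0.107,"y": 0.169,"z": 0.064,"ax": -0.186,"ay": -0.599,"az": 0.761},
    {"hand": 45,"x": -0.107,"y": 0.169,"z": 0.064,"ax": -0.186,"ay": -0.599,"az": 0.761},
    {"hand": 45,"x": -0.107,"y": 0.169,"z": 0.064,"ax": -0.186,"ay": -0.599,"az": 0.761},
    {"hand": 45,"x": -0.107,"y": 0.169,"z": 0.064,"ax": -0.186,"ay": -0.599,"az": 0.761},
    {"hand": 45,"x": -0.107,"y": 0.169,"z": 0.064,"ax": -0.186,"ay": -0.599,"az": 0.761}
  ]
}}

```text
t: 15.8
tool_pos: [0.506, 0.0629, 0.336]
orientation: [0.976, 2.355, 0.236]
force: [0.3, 1.1, 0.4]
opening: 0.0421
gripper_force: 0.0
```

Call:
{"method": "carry_out", "body": {
  "targets": [
    {"hand": 45,"x": 0,"y": 0,"z": 0,"ax": 0,"ay": 0,"az": 0},
    {"hand": 45,"x": 0,"y": 0,"z": 0,"ax": 0,"ay": 0,"az": 0}
  ]
}}

```text
t: 16.05
tool_pos: [0.506, 0.0634, 0.3365]
orientation: [0.976, 2.354, 0.238]
force: [-0.3, -0.3, 0.1]
opening: 0.0421
gripper_force: 0.0
```

```bash
python3 -c "
from h import *
im,d=look('top'); cv2.imwrite('pics/t3.png',cv2.convertScaleAbs(cv2.resize(im[85:255,125:330],None,fx=3.5,fy=3.5,interpolation=cv2.INTER_CUBIC),alpha=1.8))
knob(50.3,.1,.03,.003)"
```

```text
t 16.10 out 0.1002 ex -0.0004 ey 0.0003 phi 50.3 tilterr 0.01 F [ 0.1  0.7 -0.4] Taxis 0.06 op 0.0420 gf 0.0 q6 -0.67
0.1 [-0.0005 -0.      0.0002] [-0.    -0.    -0.001]
0.03 [-0.0005  0.      0.0702] [-0.    -0.    -0.001]
0.003 [-0.0005  0.      0.0972] [-0.    -0.    -0.001]
```

View pics/t3.png

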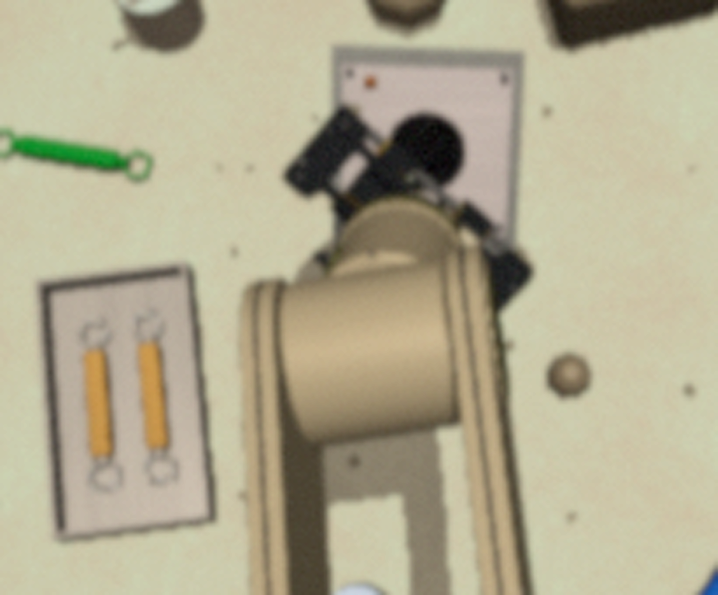

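The picture shows both loop tools flat and parallel in the long tray, at crop (97,403) and (153,395). The gripper is lined up across the bar, so I descend onto the knob.

Call:
{"method": "carry_out", "body": {
  "newtons": 40,
  "targets": [
    {"hand": 45,"x": 0,"y": 0,"z": 0.05,"ax": 0,"ay": 0,"az": 0},
    {"hand": 45,"x": 0,"y": 0,"z": 0.08,"ax": 0,"ay": 0,"az": 0},
    {"hand": 45,"x": 0,"y": 0,"z": 0.096,"ax": 0,"ay": 0,"az": 0},
    {"hand": 45,"x": 0,"y": 0,"z": 0.096,"ax": 0,"ay": 0,"az": 0},
    {"hand": 5,"x": 0,"y": 0,"z": 0.096,"ax": 0,"ay": 0,"az": 0},
    {"hand": 5,"x": 0,"y": 0,"z": 0.096,"ax": 0,"ay": 0,"az": 0},
    {"hand": 5,"x": 0,"y": 0,"z": 0.096,"ax": 0,"ay": 0,"az": 0},
    {"hand": 5,"x": 0,"y": 0,"z": 0.096,"ax": 0,"ay": 0,"az": 0}
  ]
}}

```text
t: 17.1
tool_pos: [0.5611, 0.0591, 0.2591]
orientation: [0.974, 2.352, 0.24]
force: [1.0, 4.1, 2.9]
opening: 0.0159
gripper_force: 40.0
```

```bash
python3 -c "
from h import *
knob(70.3,.004)"
```

```text
t 17.10 out 0.0050 ex 0.0009 ey 0.0012 phi 50.3 tilterr 0.15 F [1.  4.1 2.9] Taxis 0.01 op 0.0159 gf 40.0 q6 -0.65
0.004 [-0.0003 -0.0011  0.001 ] [ 0.002  0.001 -0.35 ]
```

Call:
{"method": "carry_out", "body": {
  "targets": [
    {"hand": 5,"x": 0,"y": 0,"z": 0,"ax": 0,"ay": 0,"az": -0.09},
    {"hand": 5,"x": 0,"y": 0,"z": 0,"ax": 0,"ay": 0,"az": -0.18},
    {"hand": 5,"x": 0,"y": 0,"z": 0,"ax": 0,"ay": 0,"az": -0.27},
    {"hand": 5,"x": 0,"y": 0,"z": 0,"ax": 0,"ay": 0,"az": -0.35},
    {"hand": 5,"x": 0,"y": 0,"z": 0,"ax": 0,"ay": 0,"az": -0.35},
    {"hand": 5,"x": 0,"y": 0,"z": 0,"ax": 0,"ay": 0,"az": -0.35}
  ]
}}

```text
t: 17.85
tool_pos: [0.5611, 0.059, 0.259]
orientation: [0.55, 2.471, 0.102]
force: [-2.2, 4.3, 6.5]
opening: 0.0159
gripper_force: 40.0
```

```bash
python3 -c "
from h import *
knob(70.3,.004); print(read_state()['wrist_torque'])"
```

```text
t 17.85 out 0.0050 ex 0.0008 ey 0.0011 phi 70.2 tilterr 0.13 F [-2.2  4.3  6.5] Taxis -0.03 op 0.0159 gf 40.0 q6 -1.00
0.004 [ 0.0001 -0.0011  0.001 ] [ 0.002  0.002 -0.002]
[0.54640912 0.10501033 0.33377015]
```

Call:
{"method": "carry_out", "body": {
  "targets": [
    {"hand": 5,"x": 0,"y": 0,"z": 0,"ax": 0,"ay": 0,"az": -0.06},
    {"hand": 5,"x": 0,"y": 0,"z": 0,"ax": 0,"ay": 0,"az": -0.1},
    {"hand": 5,"x": 0,"y": 0,"z": 0,"ax": 0,"ay": 0,"az": -0.1}
  ]
}}

```text
t: 18.23
tool_pos: [0.5611, 0.059, 0.2591]
orientation: [0.425, 2.494, 0.062]
force: [-2.2, 3.7, 6.3]
opening: 0.0157
gripper_force: 40.0
```

```bash
python3 -c "
from h import *
knob(90.3,.004); print(read_state()['wrist_torque'])"
```

```text
t 18.23 out 0.0050 ex 0.0008 ey 0.0011 phi 76.0 tilterr 0.13 F [-2.2  3.7  6.3] Taxis -0.14 op 0.0157 gf 40.0 q6 -1.10
0.004 [ 0.0003 -0.001   0.001 ] [ 0.001  0.002 -0.25 ]
[0.58687446 0.12087348 0.2355322 ]
```

Call:
{"method": "carry_out", "body": {
  "targets": [
    {"hand": 5,"x": 0,"y": 0,"z": 0,"ax": 0,"ay": 0,"az": -0.05},
    {"hand": 5,"x": 0,"y": 0,"z": 0,"ax": 0,"ay": 0,"az": -0.08},
    {"hand": 5,"x": 0,"y": 0,"z": 0,"ax": 0,"ay": 0,"az": -0.08}
  ]
}}

```text
t: 18.6
tool_pos: [0.5611, 0.059, 0.259]
orientation: [0.324, 2.508, 0.03]
force: [-3.5, 4.0, 6.0]
opening: 0.0154
gripper_force: 40.0
```

```bash
python3 -c "
from h import *
knob(90.3,.004); print(read_state()['wrist_torque'])"
```

```text
t 18.60 out 0.0050 ex 0.0008 ey 0.0011 phi 80.5 tilterr 0.13 F [-3.5  4.   6. ] Taxis -0.02 op 0.0154 gf 40.0 q6 -1.18
0.004 [ 0.0003 -0.001   0.001 ] [ 0.001  0.002 -0.17 ]
[0.52685335 0.13683627 0.33545876]
```

Call:
{"method": "carry_out", "body": {
  "targets": [
    {"hand": 5,"x": 0,"y": 0,"z": 0,"ax": 0,"ay": 0,"az": -0.09},
    {"hand": 5,"x": 0,"y": 0,"z": 0,"ax": 0,"ay": 0,"az": -0.17},
    {"hand": 5,"x": 0,"y": 0,"z": 0,"ax": 0,"ay": 0,"az": -0.17},
    {"hand": 5,"x": 0,"y": 0,"z": 0,"ax": 0,"ay": 0,"az": -0.17}
  ]
}}

```text
t: 19.1
tool_pos: [0.561, 0.059, 0.259]
orientation: [0.111, 2.527, -0.038]
force: [-3.4, 3.7, 7.1]
opening: 0.016
gripper_force: 40.0
```

```bash
python3 -c "
from h import *
knob(90.3,.004)"
```

```text
t 19.10 out 0.0050 ex 0.0008 ey 0.0010 phi 90.3 tilterr 0.12 F [-3.4  3.7  7.1] Taxis -0.04 op 0.0160 gf 40.0 q6 -1.35
0.004 [ 0.0005 -0.0009  0.001 ] [ 0.001  0.002 -0.001]
```

Call:
{"method": "carry_out", "body": {
  "targets": [
    {"hand": 5,"x": 0,"y": 0,"z": 0,"ax": 0,"ay": 0,"az": -0.04},
    {"hand": 5,"x": 0,"y": 0,"z": 0,"ax": 0,"ay": 0,"az": -0.08},
    {"hand": 5,"x": 0,"y": 0,"z": 0,"ax": 0,"ay": 0,"az": -0.08}
  ]
}}

```text
t: 19.48
tool_pos: [0.5612, 0.0589, 0.2591]
orientation: [0.011, 2.53, -0.069]
force: [-2.1, 4.2, 6.3]
opening: 0.0162
gripper_force: 41.2
```

```bash
python3 -c "
from h import *
knob(90.3,.004)"
```

```text
t 19.48 out 0.0050 ex 0.0010 ey 0.0011 phi 94.8 tilterr 0.15 F [-2.1  4.2  6.3] Taxis -0.78 op 0.0162 gf 41.2 q6 -1.43
0.004 [ 0.0007 -0.0008  0.001 ] [0.001 0.002 0.078]
```

Call:
{"method": "carry_out", "body": {
  "targets": [
    {"hand": 5,"x": 0,"y": 0,"z": 0,"ax": 0,"ay": 0,"az": 0.1},
    {"hand": 5,"x": 0,"y": 0,"z": 0,"ax": 0,"ay": 0,"az": 0.22},
    {"hand": 5,"x": 0,"y": 0,"z": 0,"ax": 0,"ay": 0,"az": 0.34},
    {"hand": 5,"x": 0,"y": 0,"z": 0,"ax": 0,"ay": 0,"az": 0.46},
    {"hand": 5,"x": 0,"y": 0,"z": 0,"ax": 0,"ay": 0,"az": 0.58},
    {"hand": 5,"x": 0,"y": 0,"z": 0,"ax": 0,"ay": 0,"az": 0.7},
    {"hand": 5,"x": 0,"y": 0,"z": 0,"ax": 0,"ay": 0,"az": 0.777},
    {"hand": 5,"x": 0,"y": 0,"z": 0,"ax": 0,"ay": 0,"az": 0.777}
  ]
}}

```text
t: 20.48
tool_pos: [0.5612, 0.059, 0.2591]
orientation: [0.975, 2.352, 0.24]
force: [-1.9, 4.8, 5.9]
opening: 0.0158
gripper_force: 39.8
```

```bash
python3 -c "
from h import *
knob(10.3,.005)"
```

```text
t 20.48 out 0.0049 ex 0.0010 ey 0.0011 phi 50.3 tilterr 0.15 F [-1.9  4.8  5.9] Taxis 0.01 op 0.0158 gf 39.8 q6 -0.65
0.005 [-0.0001 -0.0011 -0.0001] [0.003 0.    0.697]
```

Call:
{"method": "carry_out", "body": {
  "targets": [
    {"hand": 5,"x": 0,"y": 0,"z": 0,"ax": 0,"ay": 0,"az": 0.12},
    {"hand": 5,"x": 0,"y": 0,"z": 0,"ax": 0,"ay": 0,"az": 0.24},
    {"hand": 5,"x": 0,"y": 0,"z": 0,"ax": 0,"ay": 0,"az": 0.36},
    {"hand": 5,"x": 0,"y": 0,"z": 0,"ax": 0,"ay": 0,"az": 0.48},
    {"hand": 5,"x": 0,"y": 0,"z": 0,"ax": 0,"ay": 0,"az": 0.6},
    {"hand": 5,"x": 0,"y": 0,"z": 0,"ax": 0,"ay": 0,"az": 0.698},
    {"hand": 5,"x": 0,"y": 0,"z": 0,"ax": 0,"ay": 0,"az": 0.698},
    {"hand": 5,"x": 0,"y": 0,"z": 0,"ax": 0,"ay": 0,"az": 0.698}
  ]
}}

```text
t: 21.48
tool_pos: [0.5612, 0.059, 0.2591]
orientation: [1.762, 1.924, 0.5]
force: [-0.6, 4.0, 5.3]
opening: 0.0158
gripper_force: 39.8
```

```bash
python3 -c "
from h import *
knob(10.3,.1)"
```

```text
t 21.48 out 0.0049 ex 0.0011 ey 0.0011 phi 10.3 tilterr 0.15 F [-0.6  4.   5.3] Taxis 0.06 op 0.0158 gf 39.8 q6 0.04
0.1 [-0.0007 -0.0006 -0.0951] [ 0.003 -0.     0.001]
```

Call:
{"method": "carry_out", "body": {
  "targets": [
    {"hand": 45,"x": 0,"y": 0,"z": 0,"ax": 0,"ay": 0,"az": 0},
    {"hand": 45,"x": 0,"y": 0,"z": 0,"ax": 0,"ay": 0,"az": 0},
    {"hand": 45,"x": 0,"y": 0,"z": 0,"ax": 0,"ay": 0,"az": 0},
    {"hand": 45,"x": 0,"y": 0,"z": -0.04,"ax": 0,"ay": 0,"az": 0},
    {"hand": 45,"x": 0,"y": 0,"z": -0.1,"ax": 0,"ay": 0,"az": 0},
    {"hand": 45,"x": 0,"y": 0,"z": -0.16,"ax": 0,"ay": 0,"az": 0},
    {"hand": 45,"x": 0,"y": 0,"z": -0.2,"ax": 0,"ay": 0,"az": 0},
    {"hand": 45,"x": 0,"y": 0,"z": -0.2,"ax": 0,"ay": 0,"az": 0}
  ]
}}

```text
t: 22.48
tool_pos: [0.4461, 0.0693, 0.4259]
orientation: [1.757, 1.922, 0.503]
force: [0.0, -0.6, 0.5]
opening: 0.0419
gripper_force: 0.0
```

Run:
```python
from h import *
for n in('top','side'):
    look(n)
exec(open('m.py').read())
im=load('side')[0]; cv2.imwrite('pics/s3.png',cv2.convertScaleAbs(cv2.resize(im,(800,600),interpolation=cv2.INTER_CUBIC),alpha=1.6))
knob(10.3,.2)
```

```text
top [0.23197926 0.03325362 1.17740696] table -0.00038717323533843384Traceback (most recent call last):
  File "<stdin>", line 4, in <module>
  File "<string>", line 14, in <module>
  File "<string>", line 8, in rect
    return _wrapfunc(a, 'argmax', axis=axis, out=out, **kwds)
    return bound(*args, **kwds)
ValueError: attempt to get argmax of an empty sequence
```

```bash
sed -i "s/^        cc=\|^        m=cc/&/; s/cc=cv2/if not m.any(): return\n        cc=cv2/" m.py
python3 - <<'E'
from h import *
exec(open('m.py').read())
im=load('side')[0]; cv2.imwrite('pics/s3.png',cv2.convertScaleAbs(cv2.resize(im,(800,600),interpolation=cv2.INTER_CUBIC),alpha=1.6))
E
```

```text
top [0.23197926 0.03325362 1.17740696] table -0.00038717323533843384
lB 126 z50 0.031 rect [478.5 -73.4] [39. 38.] 10.1
long 421 z50 0.044 rect [476.7 335.3] [242. 142.] 4.5
sq 404 z50 0.044 rect [ 455.4 -317.5] [150. 152.] 12.8
box 1973 z50 0.116 rect [676.4  46.5] [170. 152.] 83.8
panel n [-0.567  0.056  0.822] yaw -5.6 955
knob 44 h 0.043 rect ((-19.893871307373047, 14.022958755493164), (15.416348457336426, 55.718894958496094), 13.258427619934082) grip [0.658  0.0457 0.1194]
side [ 0.3351584  -0.63584248  0.92769442] table 0.0010926051871160691
A 23 z50 0.017 rect [466.4  55.2] [ 5. 21.] 78.6
B few
lA 153 z50 0.031 rect [469.7  69.3] [35. 39.] 53.9
lB 173 z50 0.029 rect [480.9 -75.2] [39. 36.] 9.1
long 319 z50 0.043 rect [466.8 334.9] [219. 147.] 5.2
sq 784 z50 0.044 rect [ 457.4 -316.6] [151. 151.] 12.5
box 3513 z50 0.096 rect [678.1  49.2] [177. 152.] 84.5
panel n [-0.572  0.052  0.819] yaw -5.2 1312
knob 110 h 0.044 rect ((-3.7505035400390625, 9.027580261230469), (16.587249755859375, 63.89015197753906), 9.128966331481934) grip [0.6592 0.0488 0.1194]
```

View pics/s3.png

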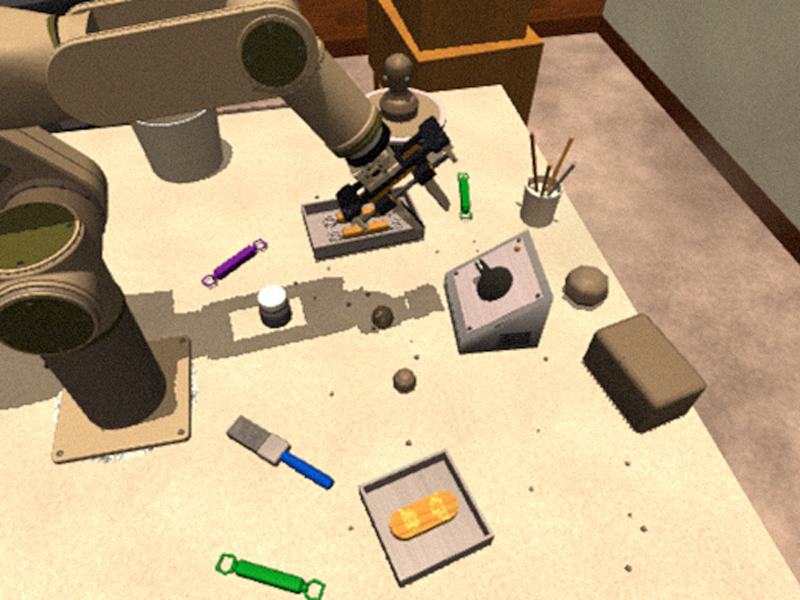

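The knob rests at φ≈10°, which is 80° from the stop. The rib and loops are in their trays at (425,515) and (363,222), and the lumps haven't moved.

```bash
python3 -c "
from plant import robot
print(robot.close_job())"
```

```text
the job is handed in; nothing more can be done
None
```

The job is handed in: both loop tools lie flat in the long tray, the rib lies flat in the square tray, the timer went back to its stop and then four clicks clockwise, and the clay lumps are where they stood.

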